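# Sort the bench after water sampling

## Task

Clear up the lab bench after water sampling: stand the two blue-capped sample jars in the white two-bay rack, one to a bay, stand the green-capped media jar in the green tub, and lay the forceps flat inside the steel tray. Only when these four clean things are in their places, put the used pot with the red cap into the yellow waste bin, so that it comes last. Set the glass jars down gently and upright, never dropping them, and do not disturb the stoppered flask.

Things in the scene. Friction and masses are not known exactly. Their poses are not given: they have to be found in the camera images.
- jar_a: Clear glass sample jar with a blue cap and a white paper label, 48 mm diameter, 80 mm tall, about 160 g, standing upright on the bench. Origin: centre of its underside; z up its axis.
- jar_b: Second blue-capped sample jar, exactly like the first (48 mm diameter, 80 mm tall, about 160 g). Either jar may go in either bay. Origin: centre of its underside; z up its axis.
- media_jar: Squat clear glass media jar with a green cap and no label, 60 mm diameter, 55 mm tall, about 150 g, standing upright. Origin: centre of its underside; z up its axis.
- forceps: Steel forceps (tweezers) lying flat on the bench, rigid, 110 mm long, about 15 mm (at most 18 mm) wide across the middle, 10 mm thick, about 40 g. Origin: on its underside at the middle of its length; x along its length towards the tips, z up. Grip across the middle.
- used_pot: Used white plastic sample pot with a red cap, 44 mm diameter, 60 mm tall, about 60 g, standing upright. Any attitude will do inside the bin. Origin: centre of its underside; z up its axis.
- rack: White plastic jar rack, an open-topped box 74 mm (x) by 144 mm (y), 30 mm high, walls and floor 4 mm, with one 4 mm dividing wall across its middle that makes two bays side by side along y. Each bay is 66 mm square inside, centred 35 mm from the rack's origin along +y and -y. Fixed to the bench. Origin: centre of its underside; z up.
- tub: Green plastic tub, open top, 116 mm square, 25 mm high, walls and floor 4 mm (108 mm square inside). Fixed to the bench. Origin: centre of its underside; z up.
- tray: Shallow grey steel instrument tray, open top, 160 mm (x) by 124 mm (y), 18 mm high, walls and floor 4 mm (152 by 116 mm inside). Fixed to the bench. Origin: centre of its underside; z up.
- bin: Yellow plastic bench waste bin, open top, 116 mm square, 45 mm high, walls and floor 4 mm (108 mm square inside). Fixed to the bench. Origin: centre of its underside; z up.
- flask: Conical glass flask with a blue stopper, 80 mm across the base, 128 mm tall, standing off to the robot's right; a bystander, not to be disturbed. Origin: centre of its underside; z up.

How it is judged:
On the way, in this order (a step that is already met when the one before it is completed fails the run):
1. both blue-capped jars stand in the rack, the green-capped jar in the tub, and the forceps lie flat in the tray, all released and at rest (x of jar_a in the frame of rack between -0.02 and 0.02 m and y of jar_a in the frame of rack between -0.06 and 0.06 m and z of each of jar_a, jar_b in the frame of rack below 0.009 m and angle between each of jar_a, jar_b, media_jar, forceps's own z axis and vertical below 0.1 rad and linear speed of each of jar_a, jar_b, media_jar, forceps below 0.02 m/s and angular speed of each of jar_a, jar_b, media_jar, forceps below 0.2 rad/s and contact force between the fingers and jar_a below 0.05 N and x of jar_b in the frame of rack between -0.02 and 0.02 m and y of jar_b in the frame of rack between -0.06 and 0.06 m and contact force between the fingers and jar_b below 0.05 N and x of media_jar in the frame of tub between -0.035 and 0.035 m and y of media_jar in the frame of tub between -0.035 and 0.035 m and z of media_jar in the frame of tub below 0.009 m and contact force between the fingers and media_jar below 0.05 N and x of forceps in the frame of tray between -0.065 and 0.065 m and y of forceps in the frame of tray between -0.055 and 0.055 m and z of forceps in the frame of tray below 0.009 m and contact force between the fingers and forceps below 0.05 N), for 0.2 s.
2. after that, the used red-capped pot is in the waste bin, released and at rest (x of used_pot in the frame of bin between -0.054 and 0.054 m and y of used_pot in the frame of bin between -0.054 and 0.054 m and z of used_pot in the frame of bin below 0.042 m and linear speed of used_pot below 0.02 m/s and angular speed of used_pot below 0.2 rad/s and contact force between the fingers and used_pot below 0.05 N), for 0.2 s.
At the end, for the whole second after the job is handed in: Blue-capped jars upright on the rack floor, one per bay; green-capped jar upright on the tub floor (jars within 0.1 rad); forceps flat on the tray floor (within 0.1 rad), wholly inside; used pot inside the bin below its rim, any attitude. All released and at rest (all of step 1 and all of step 2); the robot touches nothing.
It fails at once if a glass jar is dropped or knocked flying (faster than 0.7 m/s while not held, as after a fall of about 25 mm) ((linear speed of jar_a above 0.7 m/s and contact force between the fingers and jar_a below 0.05 N) or (linear speed of jar_b above 0.7 m/s and contact force between the fingers and jar_b below 0.05 N) or (linear speed of media_jar above 0.7 m/s and contact force between the fingers and media_jar below 0.05 N)).
It fails at once if the stoppered flask is shifted by more than 20 mm or tipped (distance of flask from where it was at the start of the episode above 0.02 m or angle between flask's own z axis and vertical above 0.3 rad).
It also fails if it takes over 134 s, if anything falls off the work surface, if the arm or the gripper's body presses on something with over 40 N, if the wrist force passes 120 N, or if a joint passes its speed limit or range.

## Robot

A 6-joint arm with a two-finger parallel gripper is mounted at the origin on the work surface. World frame = base frame: x ahead of the robot, y to its left, z up, the work surface at z = 0. Lengths are in m, angles in rad, forces in N, time in s.
With the tool pointing down it reaches from about 0.35 to 0.85 m from the base axis. Payload 8.1 kg.
Tool frame: the origin (TCP) lies at the very end of the fingers, on their centre line; the grasp point (between the pads) lies 19 mm behind it; z points along the fingers, y is the line along which they close (so a half turn about z gives the same grasp; the last joint's range is limited). The gripper opens to 93 mm and grips with 3 to 60 N. Pads are 15 mm wide; open, the fingers measure 128 mm over their backs; the gripper's body (75 mm by 188 mm) begins 65 mm behind the grasp point.
Start: joints at [-1.358, 0.13, 1.488, -0, 1.523, -0.085], TCP at [0.176, -0.574, 0.219] pointing down, gripper open.
Joint ranges: [-2.96, 2.96], [-0.89, 2.26], [0.02, 2.5], [-1.34, 4.48], [0, 2.73], [-2.66, 2.66]. Speed limits (rad/s): [2.39, 2.39, 2.79, 3.14, 3.14, 3.14].

## Interface

Orientations are given as a rotation vector (axis times angle).
In Python, from plant import monitor, eyes, ticket gives the robot as it stands.
- The arm moves only by the tool arm_command, never from a script. Its argument "deltas" is a list that holds one entry, the list of rows, each a list of 6 numbers: the shift along the world's x, y, z in cm, then the turn, a rotation vector about the world's x, y, z in degrees. In form: [[[tx, ty, tz, rx, ry, rz], ...]]. A call has 1 to 12 rows; each row shifts and turns the commanded pose from where the row before left it; what a row does not reach is not made up. A row lasts 1/12 s, in which the tool goes at most 41.7 mm and 7.16 degrees, less where a joint would pass 70% of its speed; a pose out of reach is approached as far as the arm can. A call is refused whole if a number of a shift passes 4.17 or a number of a turn 7.16, either way. A call with a gripper value outside its range is refused whole. "gripper" is the opening, from -1 (shut) to 1 (fully open), set as the call begins (left out, the last holds). The fingers move at their own pace and stop on an object; "squeeze" is the grip in N (left out, the last holds). Time passes only in rows, so rows that do not move let the fingers close. It gives the time, the measured TCP pose, the force, the opening and the grip force at its end, in the units of the state.
- monitor.read_state(): the state, without advancing time (a new reading comes with each control period).
- eyes.read_camera(name): name is "side" or "top"; returns the picture (420x560x3 uint8, blue, green, red); there is no depth.
- eyes.camera_model(name): a dict with "fx", "fy", "cx", "cy" (pixels), "k1" (the pictures are not rectified: a ray, as slopes to the right and down, at radius r is drawn at 1 + k1 r^2 times it, then the intrinsics apply), "rvec" (rotation vector, rad) and "tvec" (3), from world to camera coordinates, as OpenCV has them. Camera axes: x right, y down, z forward; pixel columns grow to the right and rows downward; lengths in m; the calibration is good to about 2 mm. A picture is of the moment at which its call begins. camera_model takes no time and is no camera call.
- ticket.close_job(): hands the job in; it is judged then, once.
The state is a dict: "t": time; "q": joint angles; "dq": joint speeds; "joint_torque": joint torques, N m; "tool_pos": TCP position; "orientation": TCP orientation; "force": force on the tool from outside, world axes, zero at the start; "wrist_torque": the same for the moment, N m; "opening": finger opening in m; "gripper_force": force on a finger pad.
Only numpy, scipy, OpenCV 4.12 (cv2) and the standard library are available. Lean on these libraries where they do the work, as an engineer would, in place of code of your own. Each camera call takes 0.05 s, during which the arm holds its last target. There are 200 camera calls.

## Working session

There is one attempt and no reset: what is moved stays moved. The work goes in short steps, Python scripts to look and compute and a tool call to move; the robot and the scene stay as the last step left them, time stands still between calls to the robot, and variables do not carry over. Pictures are saved under pics/ and viewed, at most 14 in all, crops included, and the job is handed in when it is done.

Besides the shell and the picture viewer there is one more tool, called after "Call:" as a command line: name --argument value ..., lists and objects as JSON in quotes. arm_command: Moves the arm, as the interface text tells. Its arguments: {"type":"object","properties":{"deltas":{"type":"array"},"gripper":{"type":"number"},"squeeze":{"type":"number"}},"required":["deltas"]}

```bash
mkdir -p pics; ls; cat > h.py <<'E'
import cv2,numpy as np
from plant import monitor,eyes,ticket
def ray(name,u,v):
    m=eyes.camera_model(name)
    K=np.array([[m['fx'],0,m['cx']],[0,m['fy'],m['cy']],[0,0,1.]])
    p=cv2.undistortPoints(np.array([[[u,v]]],float),K,np.array([m['k1'],0,0,0.]))[0,0]
    R=cv2.Rodrigues(np.array(m['rvec'],float))[0];t=np.array(m['tvec'],float)
    return -R.T@t, R.T@np.array([p[0],p[1],1])
def onz(name,u,v,z):
    c,d=ray(name,u,v); return c+d*(z-c[2])/d[2]
E
python3 - <<'E'
from h import *
for n in('top','side'):
    im=eyes.read_camera(n);cv2.imwrite(f'pics/{n}0.png',im);m=eyes.camera_model(n);print(n,m,ray(n,280,210))
print(monitor.read_state())
E
```

```text
pics
top {'fx': 504.2925957753018, 'fy': 504.2925957753018, 'cx': 274.30746678039463, 'cy': 213.48053207576726, 'k1': -0.15754146923040183, 'rvec': array([ 2.18036194, -2.16573191,  0.0863775 ]), 'tvec': array([-0.11076351,  0.50974751,  1.53145965])} (array([ 0.37516439, -0.11989503,  1.56918979]), array([ 0.09407112, -0.00315407, -0.9956484 ]))
side {'fx': 408.23221110216963, 'fy': 408.23221110216963, 'cx': 277.4572893001909, 'cy': 208.36525712736653, 'k1': 0.015160086715161024, 'rvec': array([ 0.62633298, -2.42886909,  1.40992486]), 'tvec': array([0.40398255, 0.21773133, 0.85011048])} (array([0.03755622, 0.74556329, 0.61320597]), array([ 0.42365033, -0.75734216, -0.49699908]))
{'t': 0.1, 'q': array([-1.35840880e+00,  1.31083318e-01,  1.48913147e+00, -4.00702283e-05,
        1.52298971e+00, -8.54001455e-02]), 'dq': array([ 0.00103943, -0.00075386, -0.0022161 ,  0.00115961,  0.00113157,
       -0.00066026]), 'joint_torque': array([ 1.97858470e-03, -5.61340535e+01, -4.93097591e+01,  7.70279928e-02,
        2.92376534e-02, -7.04316903e-05]), 'tool_pos': array([ 0.17594595, -0.5731065 ,  0.2177151 ]), 'orientation': array([-3.10524462e+00, -4.65802128e-01,  2.23277606e-04]), 'force': array([-0.68240881,  0.39338649, -1.1123144 ]), 'wrist_torque': array([-0.01093505, -0.02161164,  0.03086886]), 'gripper_force': 0.0, 'opening': 0.09297733258782132}
```

View pics/top0.png

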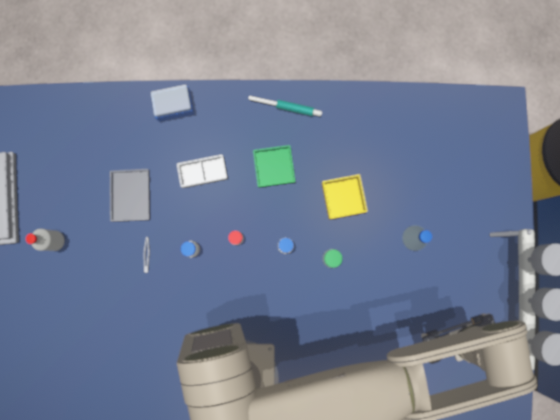

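View pics/side0.png

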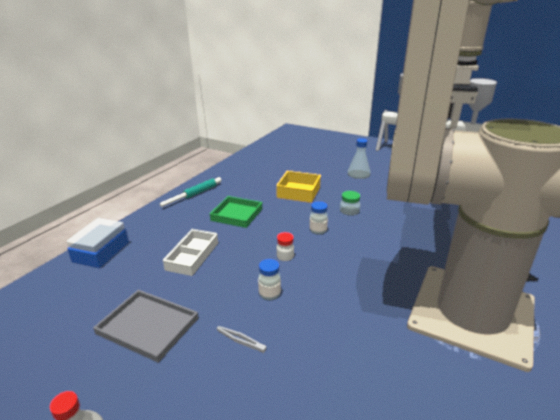

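Top view: tray (130,195), rack (202,171), tub (274,166), bin (345,197); blue caps (190,249) and (286,246), red (236,238), green (333,258), forceps (147,254), flask stopper (426,237). The side view agrees.

```bash
cat > m.py <<'E'
from h import *
def blob(name,im,f,box,z,near=None):
    x0,y0,x1,y1=box;h=cv2.cvtColor(im,cv2.COLOR_BGR2HSV)
    m=np.zeros(im.shape[:2],np.uint8);m[y0:y1,x0:x1]=f(h[y0:y1,x0:x1].astype(int)).astype(np.uint8)
    cs,_=cv2.findContours(m,cv2.RETR_EXTERNAL,cv2.CHAIN_APPROX_NONE)
    c=max(cs,key=cv2.contourArea)[:,0]
    w=np.array([onz(name,u,v,z)[:2] for u,v in c])
    r=cv2.minAreaRect((w*1000).astype(np.float32)); e=cv2.minEnclosingCircle(c.astype(np.float32))
    return r,c,w
blue=lambda h:(abs(h[...,0]-108)<12)&(h[...,1]>170)&(h[...,2]>130)
red=lambda h:((h[...,0]<8)|(h[...,0]>172))&(h[...,1]>150)&(h[...,2]>100)
green=lambda h:(abs(h[...,0]-65)<15)&(h[...,1]>150)&(h[...,2]>70)
yel=lambda h:(abs(h[...,0]-27)<8)&(h[...,1]>150)&(h[...,2]>100)
light=lambda h:(h[...,1]<70)&(h[...,2]>110)
grey=lambda h:(h[...,1]<70)&(h[...,2]>50)
E
python3 - <<'E'
from m import *
im=eyes.read_camera('top')
h=cv2.cvtColor(im,cv2.COLOR_BGR2HSV)
for p in((190,249),(400,300),(130,195),(147,240),(202,160),(250,230)):print(p,h[p[1],p[0]])
for n,f,b,z in(('jarL',blue,(175,232,210,265),.08),('jarR',blue,(270,230,305,262),.08),('red',red,(220,225,250,252),.06),('green',green,(318,244,350,272),.055),
 ('tray',grey,(100,160,158,230),.018),('rack',light,(170,145,235,195),.03),('tub',green,(240,135,305,195),.025),('bin',yel,(310,165,380,230),.045),('forc',grey,(137,230,160,280),.008)):
    r,c,w=blob('top',im,f,b,z); print(n,np.round(r[0]),np.round(r[1]),round(r[2],1),c.min(0),c.max(0))
    if n=='forc': print(np.round(w[::3]*1000).astype(int).tolist())
im=eyes.read_camera('side')
for n,f,b,z in(('jarL',blue,(255,255,285,280),.08),('jarR',blue,(308,198,332,218),.08),('red',red,(272,230,298,250),.06),('green',green,(338,188,364,208),.055)):
    r,c,w=blob('side',im,f,b,z); lo,hi=c.min(0),c.max(0); 
    print(n,lo,hi,np.round(r[0]),np.round(r[1]))
E
python3 -c "
import cv2
im=cv2.imread('pics/top0.png')[130:290,90:390];cv2.imwrite('pics/c.png',cv2.resize(im,(800,427),interpolation=cv2.INTER_CUBIC))"
```

```text
(190, 249) [107 147 229]
(400, 300) [110  99 137]
(130, 195) [116  10 176]
(147, 240) [110  13 182]
(202, 160) [105   3 184]
(250, 230) [111  92 153]Traceback (most recent call last):
  File "<stdin>", line 7, in <module>
  File "m.py", line 6, in blob
    c=max(cs,key=cv2.contourArea)[:,0]
      ~~~^^^^^^^^^^^^^^^^^^^^^^^^
ValueError: max() iterable argument is empty
```

View pics/c.png

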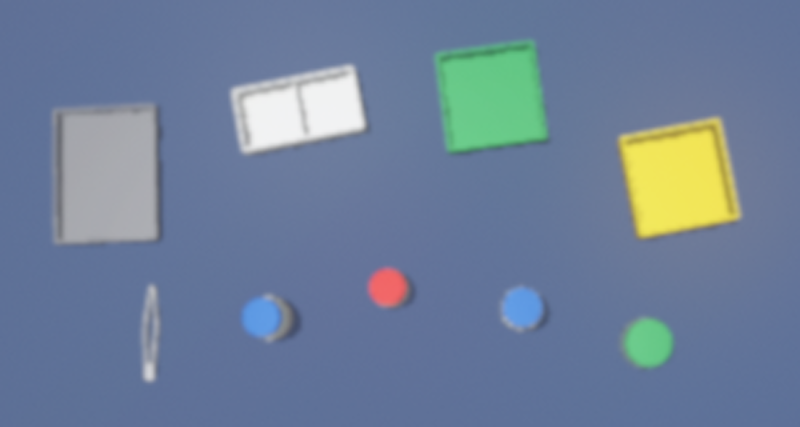

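The crop shows all four containers and five objects clearly; forceps lie nearly along the column direction, closed end at (150,375), tips at (152,287).

```bash
sed -i 's/h\[...,1\]>170)&(h\[...,2\]>130/h[...,1]>122)\&(h[...,2]>150/; s/>150)&(h\[...,2\]>\(70\|100\))/>90)\&(h[...,2]>\1)/; s/h\[...,1\]<70/h[...,1]<50/' m.py; cat > run.py <<'E'
from m import *
im=eyes.read_camera('top')
for n,f,b,z in(('jarL',blue,(175,232,210,265),.08),('jarR',blue,(270,230,305,262),.08),('red',red,(220,225,250,252),.06),('green',green,(318,244,350,272),.055),
 ('tray',grey,(100,160,158,230),.018),('rack',light,(170,145,235,195),.03),('tub',green,(240,135,305,195),.025),('bin',yel,(310,165,380,230),.045),('forc',grey,(137,230,160,280),.008)):
  try:
    r,c,w=blob('top',im,f,b,z); print(n,np.round(r[0]),np.round(r[1]),round(r[2],1),c.min(0),c.max(0))
    if n=='forc': print(np.round(w[::3]*1000).astype(int).tolist())
  except Exception as e: print(n,e)
im=eyes.read_camera('side')
h=cv2.cvtColor(im,cv2.COLOR_BGR2HSV);print(h[267,269],h[350,300])
for n,f,b,z in(('jarL',blue,(250,255,290,280),.08),('jarR',blue,(305,198,335,218),.08),('red',red,(272,230,298,250),.06),('green',green,(338,188,364,208),.055)):
  try:
    r,c,w=blob('side',im,f,b,z); print(n,c.min(0),c.max(0),np.round(r[0]),np.round(r[1]))
  except Exception as e: print(n,e)
E
python3 run.py
```

```text
jarL [399. 150.] [40. 40.] 46.1 [180 241] [194 255]
jarR [ 414. -141.] [38. 38.] 0.4 [279 238] [292 251]
red [436.   8.] [36. 39.] 0.5 [229 231] [242 243]
green [ 375. -285.] [51. 51.] 45.2 [324 250] [341 267]
tray [567. 349.] [164. 127.] 2.3 [110 169] [149 221]
rack [642. 120.] [ 84. 153.] 11.5 [176 154] [227 187]
tub [ 659. -105.] [118. 116.] 8.2 [254 146] [294 186]
bin [ 562. -320.] [119. 119.] 11.1 [322 175] [366 218]
forc [380. 293.] [109.  19.] 1.3 [143 237] [149 272]
[[435, 294], [426, 297], [416, 297], [407, 300], [397, 300], [388, 303], [379, 303], [369, 303], [360, 299], [351, 299], [341, 299], [332, 299], [326, 295], [329, 289], [338, 286], [348, 286], [357, 286], [366, 286], [376, 283], [385, 284], [395, 284], [404, 284], [413, 288], [423, 288], [432, 288]]
[108 195 229] [110  97 157]
jarL [258 258] [279 271] [401. 149.] [45. 45.]
jarR [311 201] [327 209] [ 413. -140.] [44. 44.]
red [277 232] [292 245] [432.  19.] [37. 57.]
green [342 191] [359 202] [ 371. -272.] [49. 71.]
```

Call:
arm_command --deltas '[[[1.66,2.4,-0.15,0,0,3],[1.66,2.4,-0.15,0,0,3],[1.66,2.4,-0.15,0,0,3],[1.66,2.4,-0.15,0,0,3],[1.66,2.4,-0.15,0,0,3],[1.66,2.4,-0.15,0,0,3],[1.66,2.4,-0.15,0,0,3],[1.66,2.4,-0.15,0,0,3],[1.66,2.4,-0.15,0,0,3],[1.66,2.4,-0.15,0,0,3],[1.66,2.4,-0.15,0,0,3],[1.66,2.4,-0.15,0,0,3]]]' --gripper 1

```text
t: 1.25
tool_pos: [0.3758, -0.2843, 0.2006]
orientation: [2.809, 1.407, 0.0]
force: [0.3, 0.1, 0.2]
opening: 0.093
gripper_force: 0.0
```

Call:
arm_command --deltas '[[[0,0,-2.3,0,0,0],[0,0,-2.3,0,0,0],[0,0,-2.3,0,0,0],[0,0,-2.3,0,0,0],[0,0,-2.3,0,0,0],[0,0,-2.3,0,0,0],[0,0,-2.3,0,0,0],[0,0,-2.3,0,0,0]]]'

```text
t: 1.92
tool_pos: [0.3752, -0.2855, 0.0157]
orientation: [2.81, 1.403, 0.0]
force: [0.4, -0.8, 0.7]
opening: 0.0932
gripper_force: 0.0
```

Call:
arm_command --deltas '[[[0,0,0,0,0,0],[0,0,0,0,0,0],[0,0,0,0,0,0],[0,0,0,0,0,0],[0,0,0,0,0,0],[0,0,0,0,0,0],[0,0,0,0,0,0],[0,0,0,0,0,0],[0,0,0,0,0,0],[0,0,0,0,0,0]]]' --gripper -1 --squeeze 15

```text
t: 2.75
tool_pos: [0.376, -0.2863, 0.0181]
orientation: [2.809, 1.402, 0.001]
force: [-2.4, 1.2, 7.0]
opening: 0.0586
gripper_force: 15.0
```

Call:
arm_command --deltas '[[[0,0,1,0,0,0],[0,0,2.2,0,0,0],[0,0,2.4,0,0,0],[0,0,2.4,0,0,0],[0,0,2.4,0,0,0],[0,0,2.4,0,0,0],[0,0,2.4,0,0,0],[0,0,2.4,0,0,0]]]'

```text
t: 3.42
tool_pos: [0.3751, -0.2854, 0.1946]
orientation: [2.81, 1.403, 0.0]
force: [-1.0, -0.5, -1.4]
opening: 0.0586
gripper_force: 15.0
```

Call:
arm_command --deltas '[[[1.3,0.9,0,0,0,0],[2.4,1.5,0,0,0,0],[2.6,1.6,0,0,0,0],[2.6,1.7,0,0,0,0],[2.6,1.7,0,0,0,0],[2.6,1.7,0,0,0,0],[2.6,1.7,0,0,0,0],[2.6,1.7,0,0,0,0],[2.6,1.7,0,0,0,0],[2.6,1.6,0,0,0,0],[2.6,1.5,0,0,0,0],[1.4,0.8,0,0,0,0]]]'

```text
t: 4.42
tool_pos: [0.6622, -0.1023, 0.193]
orientation: [-2.809, -1.405, -0.001]
force: [0.2, -0.2, -1.3]
opening: 0.0591
gripper_force: 15.0
```

Call:
arm_command --deltas '[[[0,0,-1.2,0,0,0],[0,0,-2.4,0,0,0],[0,0,-2.4,0,0,0],[0,0,-2.4,0,0,0],[0,0,-2.4,0,0,0],[0,0,-2.4,0,0,0],[0,0,-2.0,0,0,0],[0,0,-1.2,0,0,0],[0,0,0,0,0,0]]]'

```text
t: 5.17
tool_pos: [0.6569, -0.1044, 0.0247]
orientation: [-2.807, -1.401, 0.008]
force: [-0.8, -1.0, -1.4]
opening: 0.0592
gripper_force: 15.0
```

Call:
arm_command --deltas '[[[0,0,-0.2,0,0,0],[0,0,-0.2,0,0,0],[0,0,-0.2,0,0,0],[0,0,0,0,0,0],[0,0,0,0,0,0]]]'

```text
t: 5.58
tool_pos: [0.6609, -0.1047, 0.0236]
orientation: [2.81, 1.403, 0.002]
force: [-0.7, 0.2, -2.3]
opening: 0.0587
gripper_force: 15.0
```

Call:
arm_command --deltas '[[[0,0,-0.15,0,0,0],[0,0,-0.1,0,0,0],[0,0,0,0,0,0],[0,0,0,0,0,0]]]'

```text
t: 5.92
tool_pos: [0.6611, -0.1047, 0.0221]
orientation: [2.81, 1.403, 0.002]
force: [-3.7, 1.2, 8.9]
opening: 0.0585
gripper_force: 15.0
```

Call:
arm_command --deltas '[[[0,0,0,0,0,0],[0,0,0,0,0,0],[0,0,0,0,0,0],[0,0,0,0,0,0],[0,0,0,0,0,0],[0,0,0,0,0,0],[0,0,0,0,0,0],[0,0,0,0,0,0]]]' --gripper 0.9

```text
t: 6.58
tool_pos: [0.6602, -0.1046, 0.02]
orientation: [-2.811, -1.403, 0.0]
force: [-0.0, -0.4, 0.6]
opening: 0.0884
gripper_force: 0.0
```

Call:
arm_command --deltas '[[[0,0,0.7,0,0,0],[0,0,1.5,0,0,0],[0,0,2.4,0,0,0],[0,0,2.4,0,0,0],[0,0,2.4,0,0,0],[0,0,2.4,0,0,0],[0,0,2.4,0,0,0],[0,0,2.4,0,0,0],[0,0,1.2,0,0,0]]]'

```text
t: 7.33
tool_pos: [0.662, -0.1049, 0.2041]
orientation: [2.807, 1.401, 0.008]
force: [-0.2, 0.5, -0.3]
opening: 0.0886
gripper_force: 0.0
```

Call:
arm_command --deltas '[[[-1.1,-0.3,0,0,0,4],[-2.2,-0.3,0,0,0,4],[-2.2,-0.3,0,0,0,4],[-2.2,-0.3,0,0,0,4],[-2.2,-0.3,0,0,0,4],[-2.2,-0.3,0,0,0,4],[-2.2,-0.3,0,0,0,4],[-2.2,-0.3,0,0,0,4],[-2.2,-0.3,0,0,0,4],[-2.2,-0.3,0,0,0,4],[-2.2,-0.3,0,0,0,4],[-1.5,-0.3,0,0,0,4]]]'

```text
t: 8.33
tool_pos: [0.4127, -0.1406, 0.1985]
orientation: [1.993, 2.428, -0.0]
force: [-0.1, -0.2, -0.4]
opening: 0.0885
gripper_force: 0.0
```

Call:
arm_command --deltas '[[[0,0,0,0,0,0],[0,0,0,0,0,0],[0,0,0,0,0,0]]]'

```text
t: 8.58
tool_pos: [0.415, -0.1406, 0.1987]
orientation: [1.999, 2.422, 0.001]
force: [0.3, 0.2, 0.0]
opening: 0.0884
gripper_force: 0.0
```

Call:
arm_command --deltas '[[[0,0,-1.2,0,0,0],[0,0,-2.4,0,0,0],[0,0,-2.4,0,0,0],[0,0,-2.4,0,0,0],[0,0,-2.4,0,0,0],[0,0,-2.4,0,0,0],[0,0,-2.0,0,0,0],[0,0,-1.1,0,0,0],[0,0,0,0,0,0]]]'

```text
t: 9.33
tool_pos: [0.412, -0.1391, 0.0316]
orientation: [-1.993, -2.42, 0.002]
force: [-0.7, -0.1, 0.0]
opening: 0.0884
gripper_force: 0.0
```

Call:
arm_command --deltas '[[[0,0,0,0,0,0],[0,0,0,0,0,0],[0,0,0,0,0,0],[0,0,0,0,0,0],[0,0,0,0,0,0],[0,0,0,0,0,0],[0,0,0,0,0,0],[0,0,0,0,0,0],[0,0,0,0,0,0],[0,0,0,0,0,0]]]' --gripper -1 --squeeze 15

```text
t: 10.17
tool_pos: [0.4143, -0.1408, 0.0356]
orientation: [1.997, 2.425, -0.0]
force: [-3.4, -0.7, 5.8]
opening: 0.0472
gripper_force: 15.0
```

Call:
arm_command --deltas '[[[0,0,1,0,0,0],[0,0,2.2,0,0,0],[0,0,2.4,0,0,0],[0,0,2.4,0,0,0],[0,0,2.4,0,0,0],[0,0,2.0,0,0,0],[0,0,1.2,0,0,0]]]'

```text
t: 10.75
tool_pos: [0.4152, -0.1409, 0.1741]
orientation: [1.995, 2.423, 0.002]
force: [0.7, 0.2, -2.0]
opening: 0.047
gripper_force: 15.0
```

Call:
arm_command --deltas '[[[1,1,0,0,0,0],[2,2,0,0,0,0],[2.2,2.1,0,0,0,0],[2.2,2.1,0,0,0,0],[2.2,2.1,0,0,0,0],[2.2,2.1,0,0,0,0],[2.2,2.1,0,0,0,0],[2.2,2.1,0,0,0,0],[2.2,2.1,0,0,0,0],[2.2,2.1,0,0,0,0],[2.0,2.0,0,0,0,0],[1.1,1.1,0,0,0,0]]]'

```text
t: 11.75
tool_pos: [0.6522, 0.0909, 0.17]
orientation: [-1.994, -2.426, 0.0]
force: [1.0, -0.4, -2.7]
opening: 0.0476
gripper_force: 15.0
```

Call:
arm_command --deltas '[[[0,0,0,0,0,0],[0,0,0,0,0,0],[0,0,0,0,0,0]]]'

```text
t: 12.0
tool_pos: [0.6505, 0.088, 0.1704]
orientation: [-1.996, -2.424, 0.002]
force: [-1.6, 0.2, -1.3]
opening: 0.0477
gripper_force: 15.0
```

```bash
python3 - <<'E'
from h import *
for n in('top','side'):
    im=eyes.read_camera(n);cv2.imwrite(f'pics/{n}1.png',im)
a=cv2.imread('pics/side1.png')[150:300,130:380];cv2.imwrite('pics/s1c.png',cv2.resize(a,None,fx=3,fy=3,interpolation=cv2.INTER_CUBIC))
print(monitor.read_state()['tool_pos'])
E
```

```text
[0.65060267 0.08759264 0.1708961 ]
```

View pics/s1c.png

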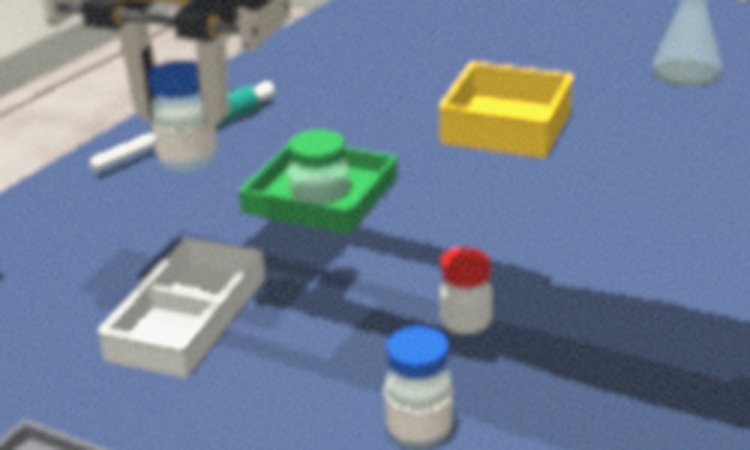

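Media jar stands in the tub; the blue jar hangs upright in the fingers at crop (185,115), over the rack. I cross-check the rack centre from the side view's rim corners (crop (103,325), (188,345), (265,255), (180,238)).

```bash
python3 - <<'E'
from h import *
P=[onz('side',130+u/3,150+v/3,.03)[:2]*1000 for u,v in((103,325),(188,345),(265,255),(180,238))]
print(np.round(P),np.mean(P,0))
P=np.array(P);print(np.linalg.norm(P-np.roll(P,1,0),axis=1))
im=cv2.imread('pics/top0.png');from m import blob,light
for th in(110,140,160):
    r,c,w=blob('top',im,lambda h:(h[...,1]<50)&(h[...,2]>th),(170,145,235,195),.03);print(th,r)
E
```

```text
[[666. 191.]
 [589. 179.]
 [613.  47.]
 [696.  61.]] [640.91695521 119.52419619]
[133.48733454  77.49796163 133.83919544  84.20165291]
110 ((641.7667846679688, 119.83625793457031), (84.37806701660156, 152.59149169921875), 11.526976585388184)
140 ((641.7432861328125, 119.83214569091797), (84.3079605102539, 152.64913940429688), 11.464946746826172)
160 ((643.084716796875, 121.07582092285156), (81.29326629638672, 150.69229125976562), 11.523420333862305)
```

Call:
arm_command --deltas '[[[0,-0.1,-1.2,0,0,0],[0,0,-2.2,0,0,0],[0,0,-2.2,0,0,0],[0,0,-2.2,0,0,0],[0,0,-2.0,0,0,0],[0,0,-1.4,0,0,0],[0,0,-0.8,0,0,0],[0,0,-0.4,0,0,0],[0,0,-0.3,0,0,0],[0,0,0,0,0,0],[0,0,0,0,0,0]]]'

```text
t: 13.02
tool_pos: [0.6522, 0.0875, 0.0454]
orientation: [1.996, 2.424, 0.002]
force: [-0.3, 0.6, -2.7]
opening: 0.0475
gripper_force: 15.0
```

Call:
arm_command --deltas '[[[0,0,-0.2,0,0,0],[0,0,-0.2,0,0,0],[0,0,-0.1,0,0,0],[0,0,0,0,0,0],[0,0,0,0,0,0]]]'

```text
t: 13.43
tool_pos: [0.6517, 0.0875, 0.0397]
orientation: [1.997, 2.425, 0.001]
force: [-0.4, 0.1, 1.0]
opening: 0.0475
gripper_force: 15.0
```

Call:
arm_command --deltas '[[[0,0,-0.1,0,0,0],[0,0,0,0,0,0],[0,0,0,0,0,0]]]'

```text
t: 13.68
tool_pos: [0.6517, 0.0875, 0.0396]
orientation: [1.996, 2.425, 0.001]
force: [-4.2, -1.0, 8.7]
opening: 0.0472
gripper_force: 15.0
```

Call:
arm_command --deltas '[[[0,0,0,0,0,0],[0,0,0,0,0,0],[0,0,0,0,0,0],[0,0,0,0,0,0],[0,0,0,0,0,0],[0,0,0,0,0,0],[0,0,0,0,0,0],[0,0,0,0,0,0]]]' --gripper 0.8

```text
t: 14.35
tool_pos: [0.6512, 0.0874, 0.0381]
orientation: [-1.997, -2.425, 0.0]
force: [-0.4, 0.1, -0.9]
opening: 0.0832
gripper_force: 0.0
```

Call:
arm_command --deltas '[[[0,0,0.6,0,0,0],[0,0,1.4,0,0,0],[0,0,2.2,0,0,0],[0,0,2.2,0,0,0],[0,0,2.2,0,0,0],[0,0,2.2,0,0,0],[0,0,1.6,0,0,0],[0,0,0.8,0,0,0],[0,0,0,0,0,0],[0,0,0,0,0,0]]]'

```text
t: 15.18
tool_pos: [0.6515, 0.0874, 0.1707]
orientation: [1.996, 2.425, 0.001]
force: [0.4, -0.5, -0.1]
opening: 0.0833
gripper_force: 0.0
```

Call:
arm_command --deltas '[[[-1,0.3,0,0,0,0],[-2.2,0.6,0,0,0,0],[-2.4,0.6,0,0,0,0],[-2.4,0.6,0,0,0,0],[-2.4,0.6,0,0,0,0],[-2.4,0.6,0,0,0,0],[-2.4,0.6,0,0,0,0],[-2.4,0.6,0,0,0,0],[-2.4,0.6,0,0,0,0],[-2.4,0.6,0,0,0,0],[-2.0,0.4,0,0,0,0],[-0.8,0.2,0,0,0,0]]]'

```text
t: 16.18
tool_pos: [0.3962, 0.1506, 0.1683]
orientation: [-1.994, -2.424, 0.004]
force: [-0.4, -0.2, 0.1]
opening: 0.084
gripper_force: 0.0
```

Call:
arm_command --deltas '[[[0,0,0,0,0,0],[0,0,0,0,0,0],[0,0,-1.2,0,0,0],[0,0,-2.4,0,0,0],[0,0,-2.4,0,0,0],[0,0,-2.4,0,0,0],[0,0,-2.4,0,0,0],[0,0,-1.8,0,0,0],[0,0,-0.9,0,0,0],[0,0,0,0,0,0],[0,0,0,0,0,0]]]'

```text
t: 17.1
tool_pos: [0.3992, 0.1501, 0.0347]
orientation: [-1.997, -2.424, 0.002]
force: [0.1, 0.7, -0.6]
opening: 0.0837
gripper_force: 0.0
```

Call:
arm_command --deltas '[[[0,0,0,0,0,0],[0,0,0,0,0,0],[0,0,0,0,0,0],[0,0,0,0,0,0],[0,0,0,0,0,0],[0,0,0,0,0,0],[0,0,0,0,0,0],[0,0,0,0,0,0],[0,0,0,0,0,0],[0,0,0,0,0,0]]]' --gripper -1

```text
t: 17.93
tool_pos: [0.3995, 0.1505, 0.0355]
orientation: [1.997, 2.425, 0.001]
force: [-1.2, 0.2, 5.6]
opening: 0.047
gripper_force: 15.0
```

Call:
arm_command --deltas '[[[0,0,1,0,0,0],[0,0,2.2,0,0,0],[0,0,2.4,0,0,0],[0,0,2.4,0,0,0],[0,0,2.4,0,0,0],[0,0,2.0,0,0,0],[0,0,1.2,0,0,0]]]'

```text
t: 18.52
tool_pos: [0.4001, 0.1506, 0.174]
orientation: [1.996, 2.424, 0.004]
force: [-0.0, 1.1, -1.2]
opening: 0.0474
gripper_force: 15.0
```

Call:
arm_command --deltas '[[[1,0.1,0,0,0,0],[2.2,0.1,0,0,0,0],[2.4,0.1,0,0,0,0],[2.4,0.1,0,0,0,0],[2.4,0.1,0,0,0,0],[2.4,0,0,0,0,0],[2.4,0,0,0,0,0],[2.4,0,0,0,0,0],[2.4,0,0,0,0,0],[2.0,0,0,0,0,0],[1.2,0,0,0,0,0],[0.5,0,0,0,0,0]]]'

```text
t: 19.52
tool_pos: [0.6371, 0.155, 0.1699]
orientation: [-1.997, -2.424, 0.002]
force: [0.6, -0.0, -0.9]
opening: 0.0473
gripper_force: 15.0
```

Call:
arm_command --deltas '[[[0,0,0,0,0,0],[0,0,0,0,0,0],[0,0,0,0,0,0]]]'

```text
t: 19.77
tool_pos: [0.6353, 0.1555, 0.1709]
orientation: [-1.996, -2.425, 0.001]
force: [-0.2, -1.2, -0.6]
opening: 0.0473
gripper_force: 15.0
```

Call:
arm_command --deltas '[[[0,0,-1.2,0,0,0],[0,0,-2.2,0,0,0],[0,0,-2.2,0,0,0],[0,0,-2.2,0,0,0],[0,0,-2.0,0,0,0],[0,0,-1.4,0,0,0],[0,0,-0.8,0,0,0],[0,0,-0.4,0,0,0],[0,0,-0.3,0,0,0],[0,0,0,0,0,0],[0,0,0,0,0,0]]]'

```text
t: 20.68
tool_pos: [0.6371, 0.1555, 0.0454]
orientation: [1.996, 2.424, 0.002]
force: [0.5, -0.6, -1.3]
opening: 0.0474
gripper_force: 15.0
```

Call:
arm_command --deltas '[[[0,0,-0.2,0,0,0],[0,0,-0.2,0,0,0],[0,0,-0.1,0,0,0],[0,0,0,0,0,0],[0,0,0,0,0,0]]]'

```text
t: 21.1
tool_pos: [0.6366, 0.1555, 0.0396]
orientation: [1.997, 2.425, 0.001]
force: [0.4, 0.7, 1.6]
opening: 0.0476
gripper_force: 15.0
```

Call:
arm_command --deltas '[[[0,0,-0.1,0,0,0],[0,0,0,0,0,0],[0,0,0,0,0,0]]]'

```text
t: 21.35
tool_pos: [0.6366, 0.1554, 0.0395]
orientation: [1.997, 2.425, 0.001]
force: [-4.2, -1.7, 8.1]
opening: 0.0473
gripper_force: 15.0
```

Call:
arm_command --deltas '[[[0,0,0,0,0,0],[0,0,0,0,0,0],[0,0,0,0,0,0],[0,0,0,0,0,0],[0,0,0,0,0,0],[0,0,0,0,0,0],[0,0,0,0,0,0],[0,0,0,0,0,0]]]' --gripper 0.8

```text
t: 22.02
tool_pos: [0.6362, 0.1554, 0.0381]
orientation: [-1.997, -2.425, 0.0]
force: [-1.1, 0.5, -0.1]
opening: 0.0837
gripper_force: 0.0
```

Call:
arm_command --deltas '[[[0,0,0.6,0,0,0],[0,0,1.4,0,0,0],[0,0,2.2,0,0,0],[0,0,2.2,0,0,0],[0,0,2.2,0,0,0],[0,0,2.2,0,0,0],[0,0,1.6,0,0,0],[0,0,0.8,0,0,0],[0,0,0,0,0,0],[0,0,0,0,0,0]]]'

```text
t: 22.85
tool_pos: [0.6365, 0.1555, 0.1707]
orientation: [1.996, 2.425, 0.001]
force: [-0.6, -0.3, -0.1]
opening: 0.0837
gripper_force: 0.0
```

Call:
arm_command --deltas '[[[-1,0.8,0,0,0,6.7],[-2,1.2,0,0,0,6.7],[-2.4,1.2,0,0,0,6.7],[-2.4,1.2,0,0,0,6.7],[-2.4,1.2,0,0,0,6.7],[-2.4,1.2,0,0,0,6.7],[-2.4,1.2,0,0,0,6.7],[-2.4,1.2,0,0,0,6.7],[-2.4,1.2,0,0,0,6.7],[-2.4,1.2,0,0,0,6.7],[-2.3,1.2,0,0,0,6.7],[-1.2,1.0,0,0,0,6.7]]]' --gripper 0

```text
t: 23.85
tool_pos: [0.3761, 0.2934, 0.1682]
orientation: [0.05, -3.138, 0.002]
force: [-0.7, -0.4, -0.0]
opening: 0.0465
gripper_force: 0.0
```

Call:
arm_command --deltas '[[[0,0,0,0,0,0],[0,0,0,0,0,0],[0,0,0,0,0,0]]]'

```text
t: 24.1
tool_pos: [0.3793, 0.2929, 0.1693]
orientation: [0.035, -3.141, 0.002]
force: [0.1, -0.4, 0.2]
opening: 0.0462
gripper_force: 0.0
```

```bash
python3 - <<'E'
from h import *
from scipy.spatial.transform import Rotation as R
im=eyes.read_camera('side');cv2.imwrite('pics/s2.png',im)
s=monitor.read_state();print(s['tool_pos'],R.from_rotvec(s['orientation']).as_matrix()[:,1])
E
```

```text
[0.37966753 0.29276962 0.16949612] [-2.23659792e-02  9.99749524e-01 -8.07512386e-04]
```

View pics/s2.png

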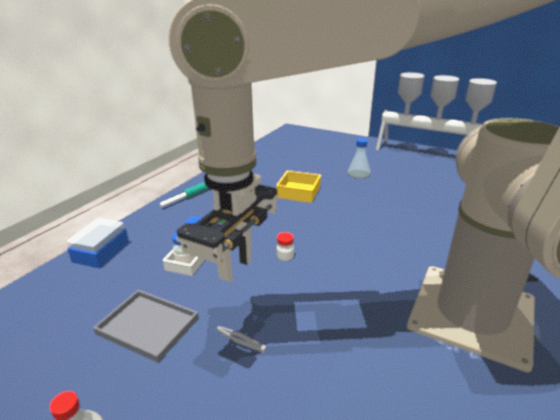

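Jars are in the rack (around (185,245)); the gripper hangs over the forceps (242,338), fingers across them.

Call:
arm_command --deltas '[[[0,0,-1.2,0,0,0],[0,0,-2.4,0,0,0],[0,0,-2.4,0,0,0],[0,0,-2.4,0,0,0],[0,0,-2.4,0,0,0],[0,0,-2.4,0,0,0],[0,0,-1.6,0,0,0],[0,0,-0.9,0,0,0],[0,0,-0.5,0,0,0],[0,0,-0.3,0,0,0],[0,0,0,0,0,0],[0,0,0,0,0,0]]]'

```text
t: 25.15
tool_pos: [0.3801, 0.2938, 0.006]
orientation: [-0.039, 3.14, 0.001]
force: [-0.6, 0.1, -0.3]
opening: 0.0461
gripper_force: 0.0
```

Call:
arm_command --deltas '[[[0,0,0,0,0,0],[0,0,0,0,0,0],[0,0,0,0,0,0],[0,0,0,0,0,0],[0,0,0,0,0,0],[0,0,0,0,0,0],[0,0,0,0,0,0],[0,0,0,0,0,0],[0,0,0,0,0,0],[0,0,0,0,0,0]]]' --gripper -1

```text
t: 25.98
tool_pos: [0.3794, 0.2936, 0.0054]
orientation: [-0.04, 3.141, 0.0]
force: [-0.8, 0.5, 4.1]
opening: 0.0158
gripper_force: 15.0
```

Call:
arm_command --deltas '[[[0,0,0.6,0,0,0],[0,0,1.2,0,0,0],[0,0,2,0,0,0],[0,0,2,0,0,0],[0,0,1.4,0,0,0],[0,0,0.8,0,0,0],[0,0,0,0,0,0]]]'

```text
t: 26.57
tool_pos: [0.3805, 0.2941, 0.0872]
orientation: [-0.04, 3.138, 0.003]
force: [-0.2, 0.2, -0.4]
opening: 0.0159
gripper_force: 14.9
```

Call:
arm_command --deltas '[[[0.8,0.2,0,0,0,0],[1.4,0.4,0,0,0,0],[1.8,0.5,0,0,0,0],[1.8,0.5,0,0,0,0],[1.8,0.5,0,0,0,0],[1.8,0.6,0,0,0,0],[1.8,0.6,0,0,0,0],[1.8,0.6,0,0,0,0],[1.8,0.5,0,0,0,0],[1.8,0.5,0,0,0,0],[1.4,0.4,0,0,0,0],[0.8,0.2,0,0,0,0]]]'

```text
t: 27.57
tool_pos: [0.5683, 0.3481, 0.0826]
orientation: [0.039, -3.139, 0.002]
force: [0.1, 0.0, -0.3]
opening: 0.0159
gripper_force: 14.9
```

Call:
arm_command --deltas '[[[0,0,0,0,0,0],[0,0,0,0,0,0],[0,0,0,0,0,0]]]'

```text
t: 27.82
tool_pos: [0.5663, 0.3479, 0.0836]
orientation: [0.04, -3.139, 0.002]
force: [-0.3, 0.2, -0.2]
opening: 0.0153
gripper_force: 14.9
```

```bash
python3 - <<'E'
from h import *
im=eyes.read_camera('side');cv2.imwrite('pics/s3.png',cv2.resize(im[180:380,80:330],None,fx=3,fy=3,interpolation=cv2.INTER_CUBIC))
E
```

```text
(no output)
```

View pics/s3.png

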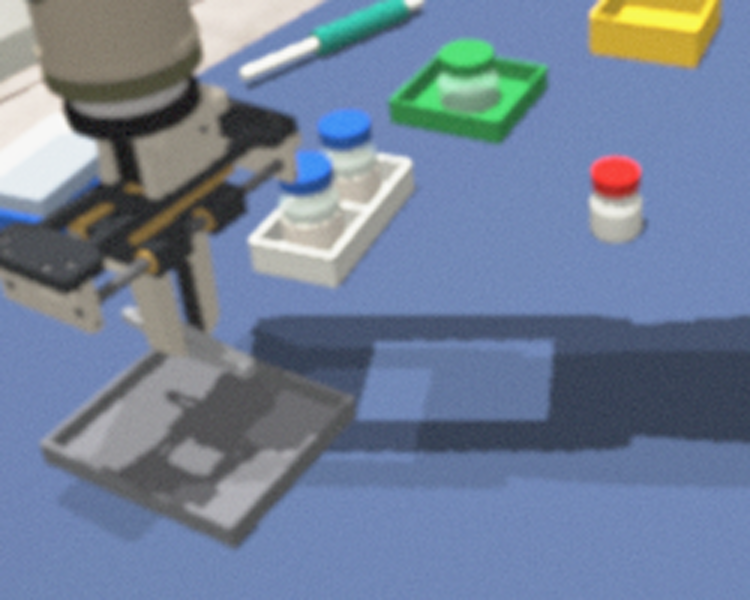

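Both jars stand upright in separate bays (crop (308,200), (347,155)), the media jar in the tub (468,80), forceps held level over the tray.

Call:
arm_command --deltas '[[[0,0,-1,0,0,0],[0,0,-1.8,0,0,0],[0,0,-1.8,0,0,0],[0,0,-1.2,0,0,0],[0,0,-0.7,0,0,0],[0,0,-0.5,0,0,0],[0,0,-0.2,0,0,0],[0,0,-0.2,0,0,0],[0,0,0,0,0,0],[0,0,0,0,0,0]]]'

```text
t: 28.7
tool_pos: [0.5678, 0.3487, 0.012]
orientation: [-0.04, 3.14, 0.001]
force: [0.4, 0.5, 0.0]
opening: 0.016
gripper_force: 14.9
```

Call:
arm_command --deltas '[[[0,0,-0.1,0,0,0],[0,0,-0.1,0,0,0],[0,0,0,0,0,0],[0,0,0,0,0,0]]]'

```text
t: 29.03
tool_pos: [0.5676, 0.3486, 0.0095]
orientation: [-0.04, 3.141, 0.001]
force: [0.6, -0.0, -0.3]
opening: 0.0159
gripper_force: 14.9
```

Call:
arm_command --deltas '[[[0,0,-0.1,0,0,0],[0,0,0,0,0,0],[0,0,0,0,0,0]]]'

```text
t: 29.28
tool_pos: [0.5676, 0.3486, 0.0094]
orientation: [-0.04, 3.141, 0.0]
force: [-3.4, -0.7, 7.1]
opening: 0.0157
gripper_force: 15.0
```

Call:
arm_command --deltas '[[[0,0,0,0,0,0],[0,0,0,0,0,0],[0,0,0,0,0,0],[0,0,0,0,0,0],[0,0,0,0,0,0],[0,0,0,0,0,0]]]' --gripper 0

```text
t: 29.78
tool_pos: [0.5671, 0.3484, 0.0079]
orientation: [0.04, -3.141, 0.0]
force: [-0.4, 0.2, -0.3]
opening: 0.0456
gripper_force: 0.0
```

Call:
arm_command --deltas '[[[0,0,0.5,0,0,0],[0,0,1.2,0,0,0],[0,0,2.2,0,0,0],[0,0,2.4,0,0,0],[0,0,2.4,0,0,0],[0,0,2.4,0,0,0],[0,0,2.4,0,0,0],[0,0,1.8,0,0,0],[0,0,0.8,0,0,0],[0,0,0,0,0,0]]]'

```text
t: 30.62
tool_pos: [0.5689, 0.3493, 0.1733]
orientation: [-0.04, 3.136, 0.004]
force: [0.6, -0.5, 0.0]
opening: 0.0467
gripper_force: 0.0
```

Call:
arm_command --deltas '[[[-0.7,-1.5,0,0,0,-3],[-1.1,-2.9,0,0,0,-3],[-1.2,-3.1,0,0,0,-3],[-1.2,-3.1,0,0,0,-3],[-1.2,-3.1,0,0,0,-3],[-1.2,-3.1,0,0,0,-3],[-1.2,-3.1,0,0,0,-3],[-1.2,-3.1,0,0,0,-3],[-1.2,-3.1,0,0,0,-3],[-1.2,-3.1,0,0,0,-3],[-1.1,-3.0,0,0,0,-3],[-0.7,-1.8,0,0,0,-2]]]' --gripper 0.8

```text
t: 31.62
tool_pos: [0.4333, 0.0062, 0.1676]
orientation: [-0.911, -3.004, 0.002]
force: [0.5, -1.2, -0.4]
opening: 0.0838
gripper_force: 0.0
```

Call:
arm_command --deltas '[[[0,0,0,0,0,0],[0,0,0,0,0,0],[0,0,0,0,0,0]]]'

```text
t: 31.87
tool_pos: [0.4351, 0.0089, 0.1685]
orientation: [-0.905, -3.007, -0.0]
force: [0.7, -0.1, 0.7]
opening: 0.0837
gripper_force: 0.0
```

```bash
python3 - <<'E'
from h import *
im=eyes.read_camera('top');a=cv2.resize(im[130:290,90:390],(800,427),interpolation=cv2.INTER_CUBIC);cv2.imwrite('pics/t4.png',a)
print(monitor.read_state()['tool_pos'])
E
```

```text
[0.4352692  0.00924662 0.16862131]
```

View pics/t4.png

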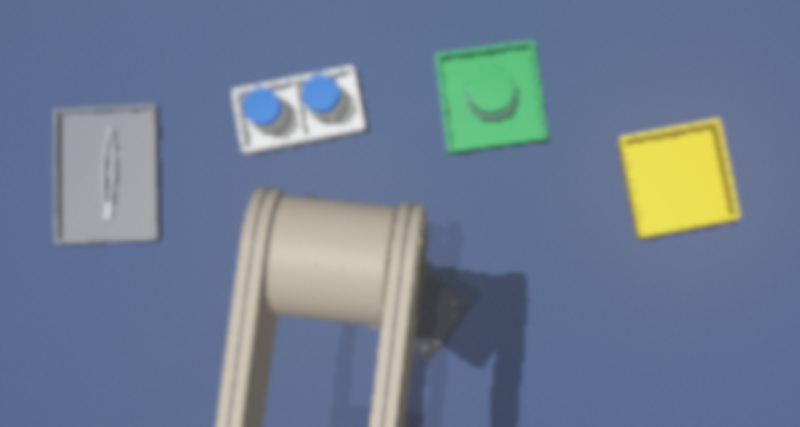

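Forceps flat in the tray (110,175), jars in both bays (265,108), (322,95), media jar in tub (492,90). Now the pot.

Call:
arm_command --deltas '[[[0,0,-1.2,0,0,0],[0,0,-2.4,0,0,0],[0,0,-2.4,0,0,0],[0,0,-2.4,0,0,0],[0,0,-2.4,0,0,0],[0,0,-2.0,0,0,0],[0,0,-1.2,0,0,0],[0,0,-0.4,0,0,0],[0,0,0,0,0,0]]]'

```text
t: 32.67
tool_pos: [0.4337, 0.0093, 0.0232]
orientation: [-0.903, -3.005, 0.001]
force: [-0.6, -0.8, 0.4]
opening: 0.0836
gripper_force: 0.0
```

Call:
arm_command --deltas '[[[0,0,0,0,0,0],[0,0,0,0,0,0],[0,0,0,0,0,0],[0,0,0,0,0,0],[0,0,0,0,0,0],[0,0,0,0,0,0],[0,0,0,0,0,0],[0,0,0,0,0,0],[0,0,0,0,0,0],[0,0,0,0,0,0]]]' --gripper -1 --squeeze 12

```text
t: 33.5
tool_pos: [0.4356, 0.0084, 0.0254]
orientation: [0.906, 3.007, 0.0]
force: [-0.0, 0.1, 3.5]
opening: 0.0427
gripper_force: 12.0
```

Call:
arm_command --deltas '[[[0,0,1,0,0,0],[0,0,2.2,0,0,0],[0,0,2.4,0,0,0],[0,0,2.4,0,0,0],[0,0,2.4,0,0,0],[0,0,2.4,0,0,0],[0,0,1.2,0,0,0],[0,0,0,0,0,0]]]'

```text
t: 34.17
tool_pos: [0.4372, 0.0082, 0.1687]
orientation: [0.905, 3.003, 0.002]
force: [0.1, -0.0, -0.6]
opening: 0.043
gripper_force: 12.0
```

Call:
arm_command --deltas '[[[0.6,-1.5,0,0,0,0],[1.1,-2.8,0,0,0,0],[1.2,-3.0,0,0,0,0],[1.2,-3.0,0,0,0,0],[1.2,-3.0,0,0,0,0],[1.2,-3.0,0,0,0,0],[1.2,-3.0,0,0,0,0],[1.2,-3.0,0,0,0,0],[1.2,-3.0,0,0,0,0],[1.1,-3.0,0,0,0,0],[1.0,-3.0,0,0,0,0],[0.6,-1.7,0,0,0,0]]]'

```text
t: 35.17
tool_pos: [0.5626, -0.3242, 0.1624]
orientation: [-0.908, -3.005, -0.0]
force: [0.1, -0.7, -0.6]
opening: 0.0427
gripper_force: 12.0
```

Call:
arm_command --deltas '[[[0,0,0,0,0,0],[0,0,0,0,0,0],[0,0,0,0,0,0]]]'

```text
t: 35.42
tool_pos: [0.5624, -0.3205, 0.1633]
orientation: [-0.906, -3.005, -0.002]
force: [-0.3, 0.1, -1.0]
opening: 0.0429
gripper_force: 12.0
```

Call:
arm_command --deltas '[[[0,0,-1.2,0,0,0],[0,0,-2.4,0,0,0],[0,0,-2.4,0,0,0],[0,0,-2.4,0,0,0],[0,0,-2.0,0,0,0],[0,0,-1.5,0,0,0],[0,0,-0.7,0,0,0],[0,0,-0.4,0,0,0],[0,0,-0.3,0,0,0],[0,0,-0.2,0,0,0],[0,0,0,0,0,0],[0,0,0,0,0,0]]]'

```text
t: 36.42
tool_pos: [0.5639, -0.322, 0.0313]
orientation: [0.906, 3.006, -0.001]
force: [-0.9, -0.2, -0.6]
opening: 0.0425
gripper_force: 12.0
```

Call:
arm_command --deltas '[[[0,0,0,0,0,0],[0,0,0,0,0,0],[0,0,0,0,0,0],[0,0,0,0,0,0],[0,0,0,0,0,0],[0,0,0,0,0,0],[0,0,0,0,0,0]]]' --gripper 0.6

```text
t: 37.0
tool_pos: [0.5632, -0.3216, 0.0301]
orientation: [-0.906, -3.008, 0.0]
force: [0.1, 0.3, -0.4]
opening: 0.0744
gripper_force: 0.0
```

Call:
arm_command --deltas '[[[0,0,0.6,0,0,0],[0,0,1.5,0,0,0],[0,0,2.4,0,0,0],[0,0,2.4,0,0,0],[0,0,2.4,0,0,0],[0,0,2.4,0,0,0],[0,0,2.4,0,0,0],[0,0,2.4,0,0,0],[0,0,1.2,0,0,0]]]'

```text
t: 37.75
tool_pos: [0.5646, -0.3225, 0.213]
orientation: [0.905, 3.002, -0.003]
force: [0.5, 0.3, 0.2]
opening: 0.0745
gripper_force: 0.0
```

Call:
arm_command --deltas '[[[-1,0.5,0,0,0,0],[-2,1,0,0,0,0],[-2,1,0,0,0,0],[-2,1,0,0,0,0],[-2,1,0,0,0,0],[-2,1,0,0,0,0],[-1,0.5,0,0,0,0],[0,0,0,0,0,0],[0,0,0,0,0,0],[0,0,0,0,0,0],[0,0,0,0,0,0],[0,0,0,0,0,0]]]'

```text
t: 38.75
tool_pos: [0.4437, -0.2618, 0.2071]
orientation: [-0.906, -3.008, -0.0]
force: [-0.8, -0.9, 0.4]
opening: 0.0745
gripper_force: 0.0
```

```bash
python3 - <<'E'
from h import *
a=eyes.read_camera('top')[130:290,90:450];b=eyes.read_camera('side')[140:380,80:420]
a=cv2.resize(a,(680,302));b=cv2.resize(b,(400,282));
o=np.zeros((590,690,3),np.uint8);o[:302,:680]=a;o[305:587,:400]=b;cv2.imwrite('pics/end.png',o)
E
```

```text
(no output)
```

View pics/end.png

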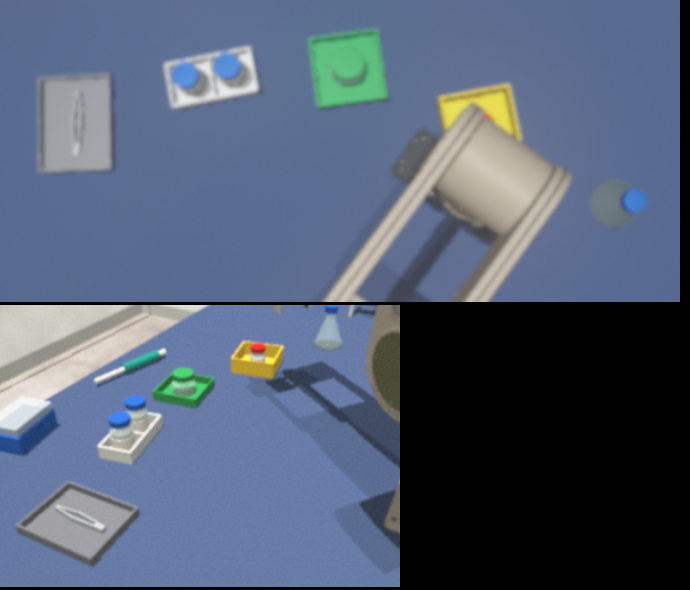

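All five objects are in place, with the pot upright in the bin at (258,355) and the flask untouched.

```bash
python3 -c "
from plant import ticket;print(ticket.close_job())"
```

```text
the job is handed in; nothing more can be done
None
```

The bench is cleared and the job handed in at about 39 s of the 134 s; no score came back. By the last pictures, both blue-capped jars are upright in separate rack bays, the media jar is in the tub and the forceps are flat in the tray. The used pot went into the bin last, and the flask was not touched.

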